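# Press home the lid of the smallest paint pot

### The arm

A 7-joint arm with a two-finger parallel gripper is mounted at the origin on the work surface. World frame = base frame: x ahead of the robot, y to its left, z up, the work surface at z = 0. Lengths are in mm, angles in degrees, forces in N, time in s.
With the tool pointing down it reaches from about 400 to 875 mm from the base axis. Payload 19.3 kg.
Tool frame: the origin (TCP) lies on the centre line of the jaws, within the pads' length; the fingertips stand tip_extent ahead of it and the grasp point (between the pads) lies 6 mm ahead of it (tip_extent is the distance from the TCP to the fingertips, in mm); z points along the fingers, y is the line along which they close (so a half turn about z gives the same grasp; the last joint's range is limited). The gripper opens to 85 mm and grips with 20 to 120 N. Pads are 22 mm wide; open, the fingers measure 114 mm over their backs; the gripper's body (76 mm by 85 mm) begins 54 mm behind the grasp point. The pads swing forward as they close: fully open they stand 13 mm farther back than shut.
Start: joints at [68.629, 29.874, -2.08, 91.645, 1.215, 58.505, -6.463], TCP at [186.343, -596.566, 256.291] pointing down, gripper open.
Joint ranges: [-166.77, 166.77], [-17.47, 122.26], [-85.68, 81.53], [9.62, 139.38], [-72.42, 252.41], [9.2, 110.78], [-144.41, 144.41]. Speed limits (degrees/s): [108.29, 108.29, 136.94, 136.94, 172.46, 172.46, 172.46].

### API

Orientations are given as [roll, pitch, yaw] about the fixed x, y, z axes, in that order (R = Rz(yaw) Ry(pitch) Rx(roll)).
In Python, from plant import * gives the robot as it stands.
- The arm moves only by the tool send_rows, never from a script. Its argument "increments" is a list that holds one entry, the list of rows, each a list of 7 numbers: the gripper command: -1 is fully open, 1 is shut, values between are in proportion, then the shift along the world's x, y, z in cm, then the turn, a rotation vector about the world's x, y, z in rad. A call has 1 to 10 rows; each row is the pose to reach, as a shift and turn from the pose commanded when the call began; what a row does not reach only later rows make up. A row lasts 1/12 s, in which the tool goes at most 41.7 mm and 7.16 degrees, less where a joint would pass 70% of its speed; a pose out of reach is approached as far as the arm can. A call with a gripper value outside its range is refused whole. The fingers move at their own pace and stop on an object; "grip_force" is the grip in N (left out, the last holds). Time passes only in rows, so rows that repeat a pose let the fingers close. It gives the time, the measured TCP pose, the force, the opening and the grip force at its end, in the units of the state.
- sense(): the state, without advancing time (a new reading comes with each control period).
- grab_frame(name): name is "scene" or "side" or "wrist"; returns a dict with "frame" (420x560x3 uint8, red, green, blue), "vfov" (degrees; the focal length in pixels is half the picture's height over the tangent of half this angle, whatever the lens; pixels are square), "cx", "cy" (the principal point, pixels), "rvec" (rotation vector, rad) and "tvec" (3), from world to camera coordinates, as OpenCV has them. Camera axes: x right, y down, z forward; pixel columns grow to the right and rows downward; lengths in mm; the calibration is good to about 2 mm. A picture is of the moment at which its call begins. There is no depth.
- close_job(): hands the job in; it is judged then, once.
Trained networks look in a picture, given as the dict that the camera call returned (one of the last four; its "shot" number tells which), for a name from the list of things; names that differ only in an ending like _2 or _b are one class to them, and where a whole thing is asked for, a point or a joint stands for the part that bears it (a point fixed in the world has none). Each returns a list of dicts, best first, with "p" (0 to 1); they miss things now and then, are a little off and sometimes report something else, mostly with a low value. They report only what shows in the picture. A call takes as long as a camera call. They do not tell look-alikes from the thing itself.
- look_for(picture, label): "rect" ([left, top, width, height] in pixels, round what is visible of it).
- regions_of(picture, label): "region" (420x560 bool, what is visible of it) and "rect" ([left, top, width, height] in pixels, round what is visible of it).
- pinpoint(picture, label): "position" ([column, row] in pixels: a listed point, or the origin of a listed thing).
The state is a dict: "time": time; "joint_pos": joint angles; "dq": joint speeds; "tau": joint torques, N m; "position": TCP position; "eef_rot": TCP orientation; "force": force on the tool from outside, world axes, zero at the start; "moment": the same for the moment, N m; "gripper_width": finger opening in mm; "gripper_force": force on a finger pad.
Only numpy, scipy, OpenCV 4.12 (cv2) and the standard library are available. Lean on these libraries where they do the work, as an engineer would, in place of code of your own. Each camera call takes 0.05 s, during which the arm holds its last target. There are 200 camera calls.

### The job

Three paint pots stand on the wooden board with their push-on lids raised, and the smallest pot (the narrowest and the lowest) is finished with. Press its lid down gently with the fingertips until it is fully home, then withdraw. Do not lift the pot or push it along, and do not touch the vase, the cup or the other two pots, which are still in use and keep their lids raised.

Things in the scene. Friction and masses are not known exactly. Their poses are not given: they have to be found in the camera images.
- small_pot: the smallest pot: white, round, loose on the board, 50 mm across, 46 mm tall to its flat shoulder; origin at the centre of its underside, z up. Its grey lid, 48 mm across and 14 mm thick with a round raised centre 38 mm across and 6 mm high, slides straight up and down above the shoulder; top of the raised centre 76 mm above the origin when raised, 66 mm when home
- small_lid (a joint): how far the lid of the smallest pot has been pressed down, m: 0 fully raised (10 mm gap over the shoulder), 0.010 fully home against a hard stop; starts between 0 and 0.003. It slides stiffly (about 3 N) and stays where it is left
- small_lid_top (a point): centre of the flat top of the raised centre (38 mm across) of the smallest pot's lid, moves with the lid; z up. The raised centre is springy: it gives 1 mm for each 3 N, up to 6 mm, beyond the lid's own travel, and springs back
- wide_pot: the wide pot, to be left alone: white, round, loose on the board, 92 mm across, 56 mm tall to its flat shoulder; origin at the centre of its underside, z up. Its grey lid, 90 mm across and 14 mm thick with a round raised centre 80 mm across and 6 mm high, slides straight up and down above the shoulder; top of the raised centre 86 mm above the origin when raised, 76 mm when home
- wide_lid (a joint): how far the lid of the wide pot has been pressed down, m: 0 fully raised (10 mm gap over the shoulder), 0.010 fully home against a hard stop; starts between 0 and 0.003. It slides stiffly (about 3 N) and stays where it is left
- wide_lid_top (a point): centre of the flat top of the raised centre (80 mm across) of the wide pot's lid, moves with the lid; z up. The raised centre is springy: it gives 1 mm for each 3 N, up to 6 mm, beyond the lid's own travel, and springs back
- tall_pot: the tall pot, to be left alone: white, round, loose on the board, 66 mm across, 85 mm tall to its flat shoulder; origin at the centre of its underside, z up. Its grey lid, 64 mm across and 14 mm thick with a round raised centre 54 mm across and 6 mm high, slides straight up and down above the shoulder; top of the raised centre 115 mm above the origin when raised, 105 mm when home
- tall_lid (a joint): how far the lid of the tall pot has been pressed down, m: 0 fully raised (10 mm gap over the shoulder), 0.010 fully home against a hard stop; starts between 0 and 0.003. It slides stiffly (about 3 N) and stays where it is left
- tall_lid_top (a point): centre of the flat top of the raised centre (54 mm across) of the tall pot's lid, moves with the lid; z up. The raised centre is springy: it gives 1 mm for each 3 N, up to 6 mm, beyond the lid's own travel, and springs back
- board: fixed wooden board under the three pots, 280 x 330 x 10 mm, its top 10 mm above the table; origin at the centre of its underside, x along the 280 mm side
- vase: loose terracotta vase with a long neck, 210 mm tall, belly 120 mm across; origin at the centre of its foot; stands on the table to the robot's right of the board; to be left alone
- cup: loose red drinking cup, 100 mm tall, 80 mm across at the rim; origin at the centre of its underside; stands on the table to the robot's left of the board; to be left alone
There are look-alikes about, which are no part of the job. What is shaped like the small_pot but orange or purple is not meant.

How it is judged (in metres and radians):
On the way:
1. the fingers press the smallest pot's lid down until it is home (value of joint small_lid above 0.0085 m and contact force between the fingers and small_pot above 0.3 N), for 0.05 s.
At the end, for the whole second after the job is handed in: The smallest pot's lid is home (pressed at least 8.5 of its 10 mm), its pot upright, at rest and within 20 mm of where it stood; the other two lids are still raised (pressed less than 6 mm), and the other pots, the vase and the cup are upright and within 12 mm of where they stood (value of joint small_lid above 0.0085 m and distance of each of wide_pot, tall_pot, vase, cup from where it was at the start of the episode below 0.012 m and angle between each of wide_pot, tall_pot, vase, cup's own z axis and vertical below 0.15 rad and distance of small_pot from where it was at the start of the episode below 0.02 m and angle between small_pot's own z axis and vertical below 0.1 rad and linear speed of small_pot below 0.01 m/s and value of joint each of wide_lid, tall_lid below 0.006 m); the robot touches nothing.
It fails at once if the smallest pot is lifted, tipped or pushed more than 25 mm along (height (world z) of small_pot above 0.018 m or angle between small_pot's own z axis and vertical above 0.2 rad or distance of small_pot from where it was at the start of the episode above 0.025 m).
It fails at once if the smallest pot or its lid is pressed harder than 25 N (contact force between the fingers and small_pot above 25 N).
It fails at once if the robot touches another pot, the vase or the cup (contact force between any of the fingers, the arm and wide_pot above 0.5 N or contact force between any of the fingers, the arm and tall_pot above 0.5 N or contact force between any of the fingers, the arm and vase above 0.5 N or contact force between any of the fingers, the arm and cup above 0.5 N).
It fails at once if another pot, the vase or the cup is moved more than 20 mm (distance of any of wide_pot, tall_pot, vase, cup from where it was at the start of the episode above 0.02 m).
It also fails if it takes over 32 s, if anything falls off the work surface, if the arm or the gripper's body presses on something with over 40 N, if the wrist force passes 120 N, or if a joint passes its speed limit or range.

## Working session

There is one attempt and no reset: what is moved stays moved. The work goes in short steps, Python scripts to look and compute and a tool call to move; the robot and the scene stay as the last step left them, time stands still between calls to the robot, and variables do not carry over. Pictures are saved under pics/ and viewed, at most 10 in all, crops included, and the job is handed in when it is done.

Besides the shell and the picture viewer there is one more tool, called after "Call:" as name([rows], argument=value, ...), one row to a line, values as JSON. send_rows: Moves the arm, as the interface text tells. Its arguments: {"type":"object","properties":{"increments":{"type":"array"},"grip_force":{"type":"number"}},"required":["increments"]}

```bash
mkdir -p pics; cat > h.py <<'E'
from plant import *
import numpy as np, cv2
def cam(p):
    R=cv2.Rodrigues(np.array(p["rvec"],float))[0]; t=np.array(p["tvec"],float).ravel()
    f=p["frame"].shape[0]/2/np.tan(np.radians(p["vfov"])/2)
    return R,t,f
def proj(p,X):
    R,t,f=cam(p); c=R@np.array(X,float)+t
    return np.array([p["cx"]+f*c[0]/c[2],p["cy"]+f*c[1]/c[2]])
def ray(p,uv):
    R,t,f=cam(p); d=R.T@np.array([(uv[0]-p["cx"])/f,(uv[1]-p["cy"])/f,1.0])
    return -R.T@t,d/np.linalg.norm(d)
def onz(p,uv,z):
    o,d=ray(p,uv); return o+d*(z-o[2])/d[2]
def tri(obs):
    A=np.zeros((3,3));b=np.zeros(3)
    for p,uv in obs:
        o,d=ray(p,uv);M=np.eye(3)-np.outer(d,d);A+=M;b+=M@o
    X=np.linalg.solve(A,b); return X,[float(np.linalg.norm(proj(p,X)-uv)) for p,uv in obs]
def save(p,n): cv2.imwrite("pics/"+n+".png",cv2.cvtColor(p["frame"],cv2.COLOR_RGB2BGR))
E
python3 - <<'E'
from h import *
s=sense(); print({k:s[k] for k in("time","position","eef_rot","gripper_width","force")})
np.set_printoptions(precision=1,suppress=True)
for n in("scene","side"):
    p=grab_frame(n); save(p,n+"0"); print(n,p["frame"].shape, ray(p,(280,210)))
    for l in("small_pot","small_lid_top","wide_pot","tall_pot","vase","cup"):
        z={"small_lid_top":85}.get(l,10 if "pot" in l else 0)
        for d in pinpoint(p,l)[:4]: print(l,np.array(d["position"]),round(d["p"],2),onz(p,d["position"],z))
E
```

```text
{'time': 0.0, 'position': array([ 186.26360928, -596.27086846,  255.75254501]), 'eef_rot': array([-1.79936585e+02,  4.18303331e-03,  1.73488585e+01]), 'gripper_width': 85.08552085059117, 'force': array([-0.08564283,  0.34494873,  0.32317737])}
scene (420, 560, 3) (array([1500.8,  -20.2,  744.4]), array([-0.8,  0.1, -0.6]))
small_pot [281.5 249.4] 0.86 [645.   38.3  10. ]
small_pot [177.2 259.2] 0.84 [ 671.1 -221.4   10. ]
small_pot [297.9 290.8] 0.59 [791.3  67.5  10. ]
small_lid_top [173.7 236.9] 0.67 [ 676.4 -219.5   85. ]
small_lid_top [282.3 224.8] 0.52 [639.9  39.7  85. ]
small_lid_top [300.3 268.6] 0.44 [798.   69.5  85. ]
wide_pot [237.6 218.6] 0.65 [508.5 -76.4  10. ]
tall_pot [309.1 207.7] 0.68 [463.8 128.7  10. ]
vase [138.9 227.4] 0.59 [ 524.6 -345.8    0. ]
cup [399.9 223.3] 0.98 [535.4 377.4   0. ]
side (420, 560, 3) (array([ 581.8, -840.4, 1012.9]), array([ 0. ,  0.7, -0.7]))
small_pot [328.5 221.6] 0.96 [781.6  56.6  10. ]
small_pot [278.4 229.5] 0.95 [635.1  28.1  10. ]
small_pot [289.7 311.7] 0.7 [ 653.7 -238.7   10. ]
small_lid_top [335.  203.2] 0.66 [792.4  58.1  85. ]
small_lid_top [294.9 293.4] 0.65 [ 663.1 -235.2   85. ]
small_lid_top [248.2 150.4] 0.57 [547.8 290.9  85. ]
small_lid_top [281.1 210.2] 0.55 [640.9  33.   85. ]
wide_pot [231.6 257.6] 0.67 [505.4 -70.4  10. ]
tall_pot [223.7 202.7] 0.63 [474.2 136.6  10. ]
vase [226.  358.2] 0.56 [ 502.1 -351.4   -0. ]
cup [248.1 152.5] 0.73 [544.5 383.3   0. ]
```

View pics/scene0.png

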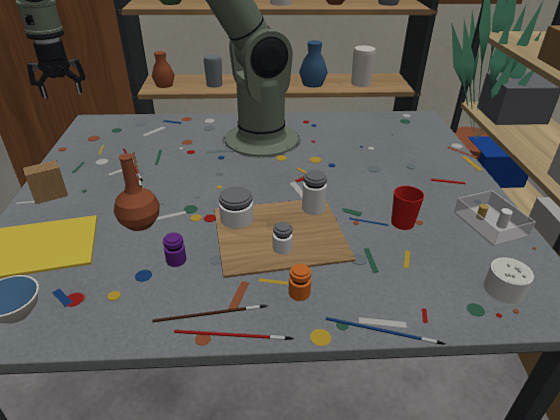

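View pics/side0.png

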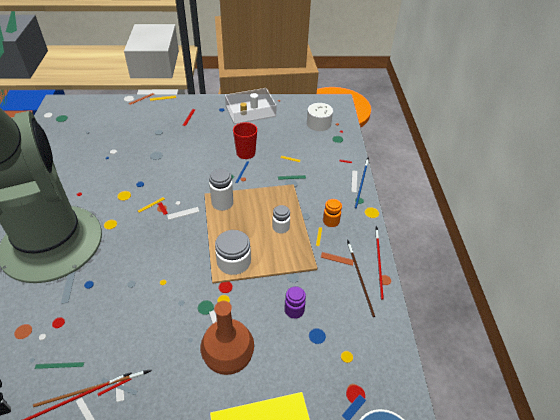

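Scene0 and side0 show what could be taken for the small pot:
- white and grey pot on the board: scene (282,238), side (281,218)
- purple look-alike: scene (175,250)
- orange look-alike: scene (300,282)
- wide pot: scene (236,207)
- tall pot: scene (314,192)

I choose the white one on the board at scene (282,238), and check it in a close crop.

```bash
python3 - <<'E'
from h import *
np.set_printoptions(precision=1,suppress=True)
P={n:grab_frame(n) for n in("scene","side")}
want={"scene":{"small_pot":(282,238),"wide_pot":(236,207),"tall_pot":(314,192)},"side":{"small_pot":(281,218),"wide_pot":(233,250),"tall_pot":(221,190)}}
dims={"small_pot":(25,46,76,24),"wide_pot":(46,56,86,45),"tall_pot":(33,85,115,32)}
from scipy.optimize import least_squares
def outline(x,y,l):
    r,h,t,rl=dims[l];a=np.linspace(0,2*np.pi,40)
    L=[(r,10),(r,10+h),(rl,10+t-6),(rl-5,10+t)]
    return np.array([(x+q*np.cos(b),y+q*np.sin(b),z) for q,z in L for b in a])
for l in dims:
    obs=[]
    for n,p in P.items():
        for d in regions_of(p,l):
            x,y,w,h=d["rect"]
            if abs(x+w/2-want[n][l][0])<12 and abs(y+h/2-want[n][l][1])<14:
                obs.append((n,p,np.array([x,y,x+w,y+h],float)));break
    def res(v):
        e=[]
        for n,p,b in obs:
            q=np.array([proj(p,X) for X in outline(*v,l)])
            e+=list(np.r_[q.min(0),q.max(0)]-b)
        return np.array(e)
    s=least_squares(res,[600,0],loss="soft_l1"); print(l,len(obs),s.x,res(s.x))
im=[]
for n,p in P.items():
    u,v=want[n]["small_pot"]; im.append(cv2.resize(p["frame"][v-30:v+30,u-40:u+40],None,fx=5,fy=5,interpolation=cv2.INTER_CUBIC))
cv2.imwrite("pics/crop.png",np.hstack(im)[:,:,::-1])
E
```

```text
small_pot 1 [635.9  40.4] [-2.9 -1.3  2.4  0.9]
wide_pot 2 [509.3 -80.2] [-4.3 -3.   0.9  1.1 -0.9 -0.4  0.9 -0.1]
tall_pot 2 [471.5 133.6] [ 2.4 -0.4 -5.9  2.7  0.2  0.4 -0.6 -0.6]
```

View pics/crop.png

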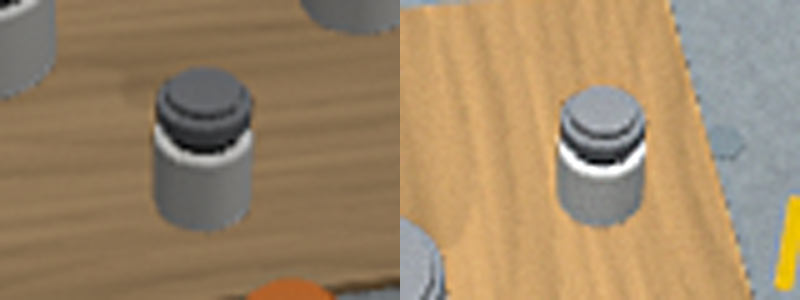

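The crop shows the chosen pot: white body, grey raised lid with a visible dark gap, standing on the board (scene ≈ (282,238), side ≈ (281,218)). The estimate is about (638, 37). I rise and travel over with the gripper shut, above vase height.

Call:
send_rows([
  [[1,0,0,4,0,0,0],[1,0,0,8,0,0,0],[1,1,1.5,10,0,0,0],[1,3.3,4.6,10,0,0,0],[1,5.6,7.8,10,0,0,0],[1,7.9,11,10,0,0,0],[1,10.2,14.2,10,0,0,0],[1,12.5,17.4,10,0,0,0],[1,14.8,20.6,10,0,0,0],[1,17,24,10,0,0,0]],
])

```text
time: 1.93
position: [357.1, -355.0, 356.5]
eef_rot: [180.0, -0.0, 17.3]
force: [0.8, -0.1, 0.8]
gripper_width: 0.2
gripper_force: 0.0
```

Call:
send_rows([
  [[1,2.2,3.2,0,0,0,0],[1,4.5,6.4,0,0,0,0],[1,6.8,9.6,0,0,0,0],[1,9,12.8,0,0,0,0],[1,11.3,16,0,0,0,0],[1,13.5,19,0,0,0,0],[1,15.8,22,0,0,0,0],[1,18,25,0,0,0,0],[1,20.3,28.3,0,0,0,0],[1,22.5,31.5,0,0,0,0]],
])

```text
time: 2.77
position: [582.2, -39.9, 356.4]
eef_rot: [180.0, -0.0, 17.3]
force: [0.9, -0.6, -0.7]
gripper_width: 0.1
gripper_force: 0.0
```

```bash
python3 - <<'E'
from h import *
np.set_printoptions(precision=1,suppress=True)
s=sense(); print(s["time"],s["position"],s["eef_rot"],s["gripper_width"],s["force"])
try: print(tip_extent)
except Exception as e: print(e)
p=grab_frame("wrist"); save(p,"w1"); print(ray(p,(280,210)))
for d in pinpoint(p,"small_lid_top")[:4]: print(d,onz(p,d["position"],84.5))
for d in look_for(p,"small_pot")[:4]: print(d)
E
```

```text
2.7667 [582.2 -39.9 356.4] [180.   -0.   17.3] 0.05846802736063906 [ 0.9 -0.6 -0.7]
25.0
(array([646.8, -19.8, 474.7]), array([-0.3, -0.1, -1. ]))
{'position': [467.1, 149.8], 'p': 0.88} [ 665.  -220.5   84.5]
{'position': [222.2, 94.4], 'p': 0.7} [642.   39.8  84.5]
{'position': [219.9, 148.8], 'p': 0.24} [588.5  28.   84.5]
{'rect': [200.7, 71.9, 51.3, 48.1], 'p': 0.95}
{'rect': [421.8, 125.3, 68.1, 44.7], 'p': 0.66}
```

View pics/w1.png

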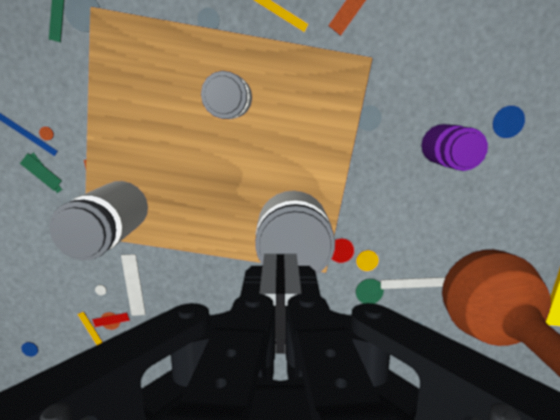

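w1 shows the small pot nearly from above, with its lid disc at (222,94), i.e. about (642,40). The tall pot is at (85,230), the wide pot is under the fingers, and the purple pot and the vase are to the right. I move above the pot and part-way down.

Call:
send_rows([
  [[1,1.9,2.6,0,0,0,0],[1,3.9,5.3,0,0,0,0],[1,5.8,7.9,0,0,0,0],[1,5.8,7.9,-3.5,0,0,0],[1,5.8,7.9,-7,0,0,0],[1,5.8,7.9,-10.5,0,0,0],[1,5.8,7.9,-14,0,0,0],[1,5.8,7.9,-17,0,0,0],[1,5.8,7.9,-20,0,0,0],[1,5.8,7.9,-20,0,0,0]],
])

```text
time: 3.75
position: [636.6, 36.0, 151.1]
eef_rot: [-179.9, 0.4, 17.3]
force: [0.1, -1.1, -0.9]
gripper_width: 0.3
gripper_force: 0.0
```

```bash
python3 - <<'E'
from h import *
np.set_printoptions(precision=1,suppress=True)
s=sense(); print(s["time"],s["position"],s["eef_rot"],s["gripper_width"],s["force"])
T=s["position"]; im=[]
for n in ("wrist","scene","side"):
    p=grab_frame(n)
    print(n,"tip",proj(p,T-[0,0,25]),"lid",proj(p,[640,39,84.5]))
    for d in pinpoint(p,"small_lid_top")[:3]: print(d["p"],d["position"],onz(p,d["position"],84.5))
    if n=="wrist": im.append(cv2.resize(p["frame"],(400,300)))
    else:
        u,v=proj(p,[640,39,90]).astype(int); im.append(cv2.resize(p["frame"][v-36:v+24,u-40:u+40],(400,300),interpolation=cv2.INTER_CUBIC)); print("org",u-40,v-36)
cv2.imwrite("pics/c2.png",np.vstack([np.hstack(im[1:]),np.hstack([im[0],im[0]*0])])[:,:,::-1])
E
```

```text
3.75 [636.6  36.  151.1] [-179.9    0.4   17.3] 0.2555242487324376 [ 0.1 -1.1 -0.9]
wrist tip [279.6 273.1] lid [276.2 231.3]
0.97 [277.2, 226.6] [642.7  39.3  84.5]
scene tip [280.9 210.5] lid [282. 225.]
0.7 [172.9, 237.7] [ 678.7 -221.1   84.5]
0.7 [238.4, 220.0] [615.1 -68.5  84.5]
0.67 [296.3, 267.9] [794.8  61.1  84.5]
org 242 187
side tip [279.9 198.9] lid [280.7 208.8]
0.68 [293.6, 292.3] [ 660.2 -231.8   84.5]
0.59 [334.0, 204.7] [789.   52.8  84.5]
0.52 [278.8, 211.3] [634.5  29.4  84.5]
org 240 171
```

View pics/c2.png

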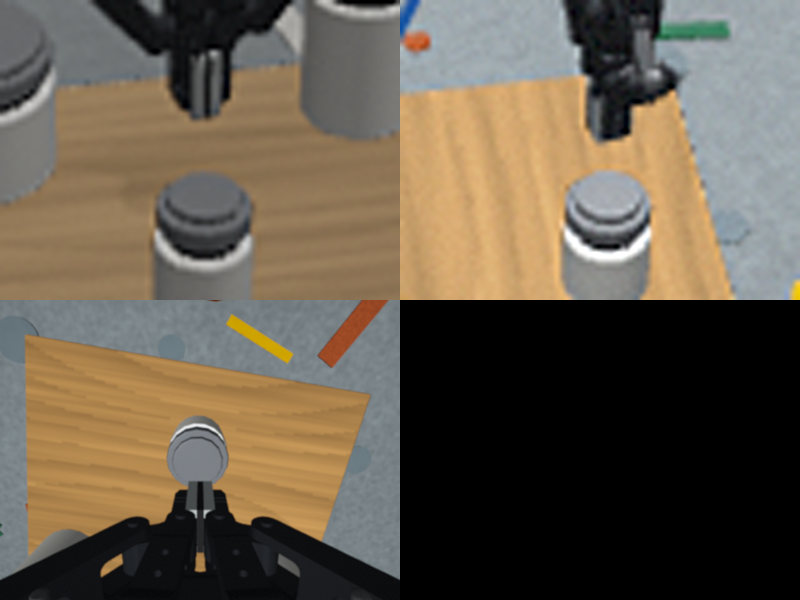

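c2 shows the shut fingertips (scene crop ≈ (205,112), side crop ≈ (608,135)) right above the small lid (≈ (203,195), (606,195)), with the neighbours clear. The lid is at ≈ (642,39). I go down 2 cm with a small x correction and let it settle.

Call:
send_rows([
  [[1,0.1,0,-0.5,0,0,0],[1,0.1,0,-1,0,0,0],[1,0.1,0,-1.5,0,0,0],[1,0.1,0,-2,0,0,0],[1,0.1,0,-2,0,0,0],[1,0.1,0,-2,0,0,0],[1,0.1,0,-2,0,0,0]],
])

```text
time: 4.63
position: [640.4, 37.5, 136.3]
eef_rot: [-180.0, 0.0, 17.4]
force: [0.1, 0.1, -0.2]
gripper_width: 0.2
gripper_force: 0.0
```

Call:
send_rows([
  [[1,0.1,0.1,-0.4,0,0,0],[1,0.1,0.1,-0.8,0,0,0],[1,0.1,0.1,-1.2,0,0,0],[1,0.1,0.1,-1.6,0,0,0],[1,0.1,0.1,-2,0,0,0],[1,0.1,0.1,-2,0,0,0],[1,0.1,0.1,-2,0,0,0]],
])

```text
time: 5.22
position: [641.2, 38.4, 116.0]
eef_rot: [-180.0, 0.0, 17.3]
force: [-0.4, -0.4, 0.1]
gripper_width: 0.0
gripper_force: 0.0
```

Call:
send_rows([
  [[1,0,0,-0.1,0,0,0],[1,0,0,-0.2,0,0,0],[1,0,0,-0.3,0,0,0],[1,0,0,-0.4,0,0,0],[1,0,0,-0.5,0,0,0],[1,0,0,-0.6,0,0,0],[1,0,0,-0.7,0,0,0],[1,0,0,-0.8,0,0,0],[1,0,0,-0.8,0,0,0]],
])

```text
time: 5.97
position: [641.4, 38.4, 108.1]
eef_rot: [-180.0, 0.0, 17.3]
force: [0.2, -0.6, 0.8]
gripper_width: 0.0
gripper_force: 0.4
```

Call:
send_rows([
  [[1,0,0,-0.1,0,0,0],[1,0,0,-0.2,0,0,0],[1,0,0,-0.3,0,0,0],[1,0,0,-0.4,0,0,0],[1,0,0,-0.4,0,0,0]],
])

```text
time: 6.38
position: [641.4, 38.4, 104.1]
eef_rot: [-180.0, -0.0, 17.3]
force: [-0.1, -0.0, 2.1]
gripper_width: -0.1
gripper_force: 1.3
```

Call:
send_rows([
  [[1,0,0,-0.1,0,0,0],[1,0,0,-0.2,0,0,0],[1,0,0,-0.3,0,0,0],[1,0,0,-0.3,0,0,0]],
])

```text
time: 6.72
position: [641.4, 38.4, 101.1]
eef_rot: [-180.0, 0.0, 17.3]
force: [-0.2, -0.6, 2.4]
gripper_width: -0.0
gripper_force: 1.3
```

Call:
send_rows([
  [[1,0,0,-0.1,0,0,0],[1,0,0,-0.2,0,0,0],[1,0,0,-0.2,0,0,0]],
])

```text
time: 6.97
position: [641.4, 38.4, 99.2]
eef_rot: [180.0, -0.0, 17.3]
force: [-1.1, -0.2, 5.9]
gripper_width: -0.1
gripper_force: 2.8
```

Call:
send_rows([
  [[1,0,0,-0.1,0,0,0],[1,0,0,-0.1,0,0,0],[1,0,0,-0.1,0,0,0]],
])

```text
time: 7.22
position: [641.4, 38.4, 98.5]
eef_rot: [180.0, -0.0, 17.3]
force: [-0.7, -0.8, 7.6]
gripper_width: -0.2
gripper_force: 3.8
```

The force rises with the spring slope (about 3 N/mm) at the expected height, so the lid is against its stop. I withdraw straight up and look.

Call:
send_rows([
  [[1,0,0,0.3,0,0,0],[1,0,0,0.8,0,0,0],[1,0,0,2,0,0,0],[1,0,0,4.5,0,0,0],[1,0,0,8,0,0,0],[1,0,0,11.5,0,0,0],[1,0,0,15,0,0,0],[1,0,0,18,0,0,0],[1,0,0,18,0,0,0],[1,0,0,18,0,0,0]],
])

```text
time: 8.05
position: [641.8, 38.5, 280.8]
eef_rot: [180.0, -0.2, 17.3]
force: [-0.0, -0.5, -1.2]
gripper_width: -0.1
gripper_force: 0.0
```

```bash
python3 - <<'E'
from h import *
s=sense(); print(s["time"],s["position"],s["force"])
im=[]
for n,(u,v) in {"scene":(282,225),"side":(270,225)}.items():
    p=grab_frame(n); im.append(cv2.resize(p["frame"][v-60:v+60,u-80:u+80],(400,300),interpolation=cv2.INTER_CUBIC))
    im.append(cv2.resize(p["frame"][{"scene":238,"side":218}[n]-30:][:60,{"scene":282,"side":281}[n]-40:][:,:80],(400,300),interpolation=cv2.INTER_CUBIC))
cv2.imwrite("pics/c3.png",np.vstack([np.hstack(im[:2]),np.hstack(im[2:])])[:,:,::-1])
E
```

```text
8.05 [641.81529039  38.4806519  280.80936245] [-0.01946902 -0.46154081 -1.21352748]
```

View pics/c3.png

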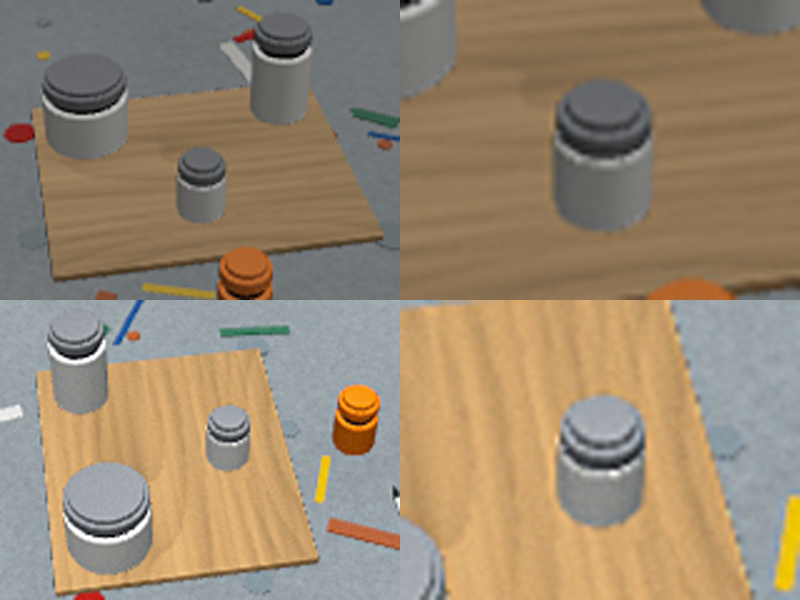

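c3 shows the small pot in its old place (same crop pixels, base at (603,225) and (600,522)), its lid now on the shoulder with the gap gone. The other two pots still have raised lids, and the arm is clear.

```bash
python3 -c "
from plant import *
print(close_job())"
```

```text
the job is handed in; nothing more can be done
None
```

I pressed the smallest pot's lid fully home with about 8 N, withdrew clear of everything without moving its pot or touching the other things, and handed the job in after about 8 s of robot time; no verdict came back.

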